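# Chock the display tin on the sloping board

## Robot

A 6-joint arm with a two-finger parallel gripper is mounted at the origin on the work surface. World frame = base frame: x ahead of the robot, y to its left, z up, the work surface at z = 0. Lengths are in m, angles in degrees, forces in N, time in s.
With the tool pointing down it reaches from about 0.4 to 0.825 m from the base axis. Payload 7 kg.
Tool frame: the origin (TCP) lies midway between the tips of the shut fingers; the grasp point (between the pads) lies 19 mm behind it (ctrl.hold_point_z is the distance from the TCP to the grasp point, in m); z points along the fingers, y is the line along which they close (so a half turn about z gives the same grasp; the last joint's range is limited). The gripper opens to 88 mm and grips with 3 to 60 N. Pads are 19 mm wide; open, the fingers measure 130 mm over their backs; the gripper's body (78 mm by 193 mm) begins 47 mm behind the grasp point.
Start: joints at [92.137, 20.546, 0.682, 0, -70.136, -16.507], TCP at [0.168, 0.654, 0.227] pointing down, gripper open.
Joint ranges: [-176.03, 176.03], [-82.01, 121.73], [-58.28, 71.71], [-173.87, 95.51], [-174.79, -0.11], [-173.66, 173.66]. Speed limits (degrees/s): [136.94, 136.94, 172.46, 180, 180, 180].

## Interface

Orientations are given as [roll, pitch, yaw] about the fixed x, y, z axes, in that order (R = Rz(yaw) Ry(pitch) Rx(roll)).
In Python, from plant import ctrl gives the robot as it stands.
- The arm moves only by the tool apply_moves, never from a script. Its argument "deltas" is a list of rows, each an object with "fingers": the finger opening in mm, from 0 to 87.6; "delta_pos": the shift along the tool's x, y, z in mm, a list of three; "angular": the turn, a rotation vector about the tool's x, y, z in degrees, a list of three. A call has 1 to 10 rows; each row is the pose to reach, as a shift and turn from the pose commanded when the call began, along the tool's axes at that moment; what a row does not reach only later rows make up. A row lasts 1/10 s, in which the tool goes at most 50 mm and 8.59 degrees, less where a joint would pass 70% of its speed; a pose out of reach is approached as far as the arm can. A call with a gripper value outside its range is refused whole. The fingers move at their own pace and stop on an object; the grip force is fixed at half the most. Time passes only in rows, so rows that repeat a pose let the fingers close. It gives the time, the measured TCP pose, the force, the opening and the grip force at its end, in the units of the state.
- ctrl.get_obs(): the state, without advancing time (a new reading comes with each control period).
- ctrl.snapshot(name): name is "scene" or "top" or "wrist"; returns the picture (400x640x3 uint8, red, green, blue); there is no depth.
- ctrl.camera_params(name): a dict with "fx", "fy", "cx", "cy" (pixels), "cam_to_world" (4x4, takes a point from camera to world coordinates); the wrist camera has in their place "mount" (4x4, takes a point from camera to tool coordinates, whose origin is the TCP and whose axes are the flange's). Camera axes: x right, y up, looking along -z (the intrinsics and any distortion apply to the point x, -y, -z); pixel columns grow to the right and rows downward; lengths in m; the calibration is good to about 2 mm. A picture is of the moment at which its call begins: read the wrist's pose just before it. camera_params takes no time and is no camera call.
- ctrl.close_job(): hands the job in; it is judged then, once.
The state is a dict: "clock": time; "joint_pos": joint angles; "qvel": joint speeds; "tau": joint torques, N m; "tool_pos": TCP position; "orientation": TCP orientation; "force": force on the tool from outside, world axes, zero at the start; "moment": the same for the moment, N m; "opening": finger opening in m; "gripper_force": force on a finger pad.
Only numpy, scipy, OpenCV 4.12 (cv2) and the standard library are available. Lean on these libraries where they do the work, as an engineer would, in place of code of your own. Each camera call takes 0.05 s, during which the arm holds its last target. There are 200 camera calls.

## Task

Dress the sloping display board on the farm-shop counter. First set the wooden wedge flat on the board just below its middle, thin edge pointing straight up the slope, and let go of it; then take the tin that lies on its side in the little cradle, lay it on its side across the board just above the wedge, bring it down against the wedge's sloping face near the middle of the board, and only then let go gently, so that it stays there chocked and never drops or rolls away.

Things in the scene. Friction and masses are not known exactly. Their poses are not given: they have to be found in the camera images.
- board: Fixed white-painted wooden board on a low stand, sloping down at 8 degrees; upper face 260 mm along the slope, 160 mm wide. Origin on the table top under the middle of the face, which is 40 mm above it (58 mm at the high end, 22 mm at the low end). Axes level: +x points downhill, away from the robot; y across the slope; z up. A tin set on it without a chock rolls off.
- wedge: Loose pale wooden wedge, 60 g, 64 mm long, 40 wide, 36 high (a rectangular block of the same size is a bystander). Origin: centre of its underside; +x to its thin edge (3 mm thick, x = 32 mm), y across its width. Flat top from x = -32 to -14 mm, then a straight face down to the thin edge. Chocked against that face, the tin's axis is at x = 45, z = 29 mm. Grips the board well; slides if pushed.
- tin: Loose tin lying on its side, 58 mm across, 62 mm long, 130 to 250 g (standing ones are bystanders). Origin at its centre; x along its axis, flat ends at x = -31 and 31 mm; y, z turn as it rolls. It starts in a fixed dark cradle, axis level, 35 mm above the table; the cradle is 40 mm long along the axis, so the ends are free to grip from above; laths 16 mm high stand before and behind.
Mind the look-alikes: they are no part of the job. Leave any blue or pink look-alike of the wedge alone.

How it is judged (in metres and radians):
On the way, in this order (a step that is already met when the one before it is completed fails the run):
1. the wedge stands flat on the board, let go and at rest, before the tin is brought (horizontal distance between wedge and board below 0.095 m and z of wedge in the frame of board between 0.02 and 0.06 m and angle between wedge's own z axis and vertical below 0.25 rad and contact force between the fingers and wedge below 0.05 N and linear speed of wedge below 0.02 m/s and horizontal distance between tin and wedge above 0.09 m), for 0.2 s.
2. the tin, still held, is against the wedge's sloping face (within about 10 mm of it) (contact force between the fingers and tin above 0.5 N and x of tin in the frame of wedge between 0.033 and 0.058 m and y of tin in the frame of wedge between -0.025 and 0.025 m and z of tin in the frame of wedge between 0.02 and 0.037 m), for 0.1 s.
At the end, for the whole second after the job is handed in: The wedge lies flat on the board, thin edge up the slope; the tin lies on its side across the board (both within 15 degrees), centre within 45 mm of the board's middle, touching the wedge's sloping face and centred on it within 20 mm; both at rest (horizontal distance between tin and board below 0.045 m and z of tin in the frame of board between 0.055 and 0.085 m and x of tin in the frame of wedge between 0.036 and 0.054 m and y of tin in the frame of wedge between -0.02 and 0.02 m and z of tin in the frame of wedge between 0.022 and 0.037 m and angle between the x axis of tin and the y axis of board, either way round below 0.26 rad and angle between the y axis of wedge and the y axis of board, either way round below 0.26 rad and angle between wedge's own z axis and vertical below 0.25 rad and contact force between tin and wedge above 0.02 N and linear speed of each of tin, wedge below 0.02 m/s and angular speed of tin below 0.5 rad/s).
It fails at once if the tin drops or rolls free (faster than 0.35 m/s with no finger on it) (contact force between the fingers and tin below 0.05 N and linear speed of tin above 0.35 m/s).
It also fails if it takes over 58 s, if anything falls off the work surface, if the arm or the gripper's body presses on something with over 40 N, if the wrist force passes 120 N, or if a joint passes its speed limit or range.

## Working session

There is one attempt and no reset: what is moved stays moved. The work goes in short steps, Python scripts to look and compute and a tool call to move; the robot and the scene stay as the last step left them, time stands still between calls to the robot, and variables do not carry over. Pictures are saved under pics/ and viewed, at most 11 in all, crops included, and the job is handed in when it is done.

Besides the shell and the picture viewer there is one more tool, called after "Emit:" as name([rows], argument=value, ...), one row to a line, values as JSON. apply_moves: Moves the arm, as the interface text tells. Its arguments: {"type":"object","properties":{"deltas":{"type":"array"}},"required":["deltas"]}

```bash
mkdir -p pics
cat > h.py <<'E'
import numpy as np, cv2
from plant import ctrl
def snap(n,f):
    im=ctrl.snapshot(n); cv2.imwrite('pics/'+f,np.ascontiguousarray(im[:,:,::-1])); return im
def px(name,u,v,z,T=None):
    p=ctrl.camera_params(name)
    M=np.array(p['cam_to_world']) if T is None else T@np.array(p['mount'])
    d=M[:3,:3]@np.array([(u-p['cx'])/p['fx'],-(v-p['cy'])/p['fy'],-1]); o=M[:3,3]
    return o+d*(z-o[2])/d[2]
E
python3 - <<'E'
from h import *
snap('scene','s1.png'); snap('top','t1.png')
for n in('scene','top','wrist'): print({k:np.round(v,3).tolist() for k,v in ctrl.camera_params(n).items() if not isinstance(v,str)})
o=ctrl.get_obs();print(o)
E
```

```text
{'fx': 394.365, 'fy': 394.365, 'cx': 319.706, 'cy': 200.662, 'cam_to_world': [[-0.502, -0.622, 0.601, 1.149], [0.865, -0.358, 0.352, 0.275], [-0.004, 0.696, 0.718, 0.749], [0.0, 0.0, 0.0, 1.0]]}
{'fx': 415.221, 'fy': 415.221, 'cx': 317.127, 'cy': 199.327, 'cam_to_world': [[-0.025, 0.986, -0.163, 0.347], [-1.0, -0.025, 0.004, -0.051], [0.0, 0.163, 0.987, 1.365], [0.0, 0.0, 0.0, 1.0]]}
{'fx': 324.958, 'fy': 324.958, 'cx': 314.791, 'cy': 200.161, 'mount': [[-0.001, 0.966, 0.259, 0.069], [1.0, 0.001, 0.001, 0.0], [0.001, 0.259, -0.966, -0.158], [0.0, 0.0, 0.0, 1.0]]}
{'clock': 0.1, 'joint_pos': array([ 9.21367063e+01,  2.05856680e+01,  6.40197598e-01, -1.54682322e-02,
       -7.01358960e+01, -1.65050677e+01]), 'qvel': array([ 0.02500539, -0.03500268,  0.11639655,  0.08418345, -0.02300295,
       -0.03440872]), 'tau': array([-1.84630233e-03, -5.84167850e+01,  2.93751276e+01,  7.01544240e+00,
        1.02132914e-02, -5.56771636e-05]), 'tool_pos': array([0.16745679, 0.65346254, 0.22575121]), 'orientation': array([ 1.79917855e+02, -9.17512527e-03, -1.43736211e+01]), 'force': array([0.17974873, 0.49348204, 0.2197889 ]), 'moment': array([-0.00886917, -0.0116362 , -0.0314637 ]), 'gripper_force': 0.0, 'opening': 0.08766024807125394}
```

View pics/t1.png

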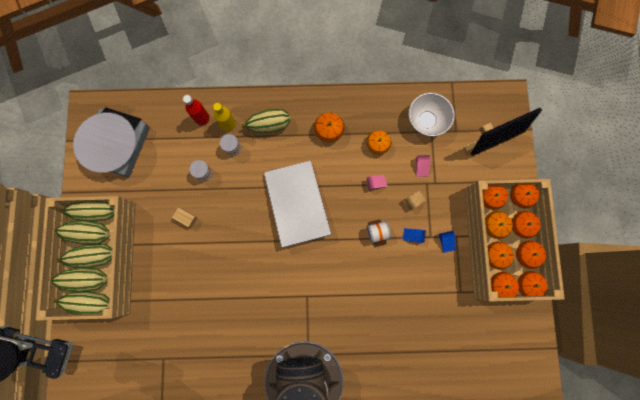

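View pics/s1.png

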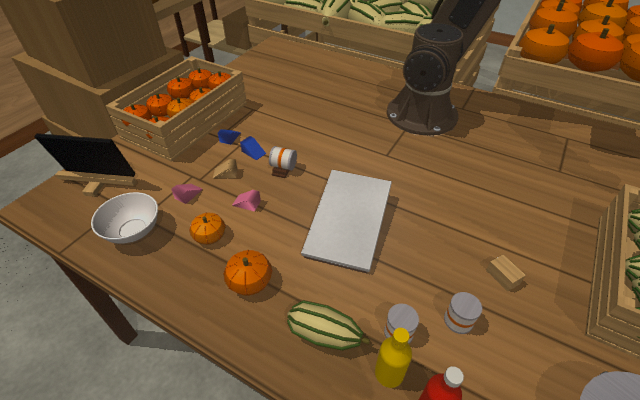

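The top view shows the board at about (297,204), the tin in its cradle at (379,232), the pale wedge at (416,201), and the pale block (bystander) at (184,218). I'll enlarge the work region.

Run:
```python
import cv2,numpy as np
t=cv2.imread('pics/t1.png')[180:250,350:440]; s=cv2.imread('pics/s1.png')[135:190,205:305]; b=cv2.imread('pics/t1.png')[150:260,250:345]
r=lambda i,w,h:cv2.resize(i,(w,h),interpolation=cv2.INTER_CUBIC)
c=np.zeros((600,800,3),np.uint8); c[:280,:360]=r(t,360,280); c[300:575,:500]=r(s,500,275); c[:275,400:637]=r(b,237,275)
cv2.imwrite('pics/c1.png',c)
```

```text
(no output)
```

View pics/c1.png

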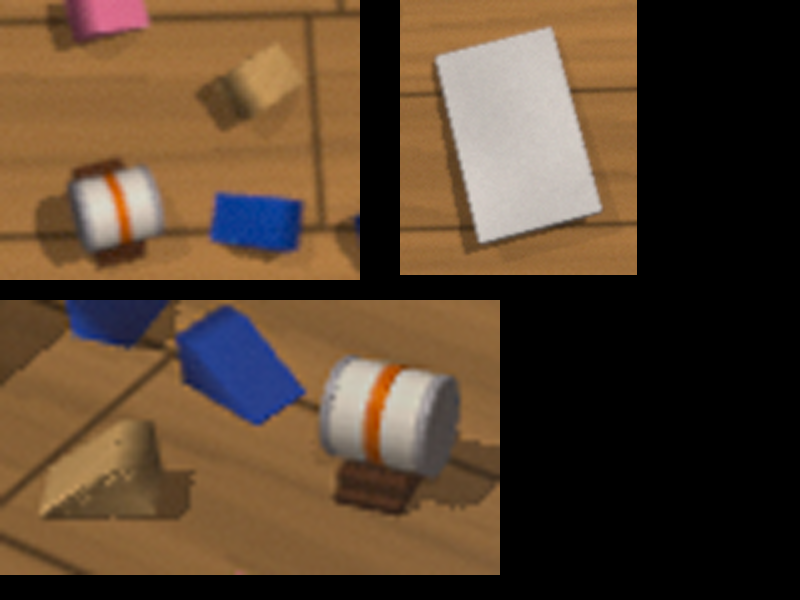

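Run:
```python
from h import *
for u,v,z in[(264,172.8,.022),(310.8,161.2,.022),(330.8,234.8,.058),(282,247.2,.058)]: print(px('top',u,v,z).round(4))
print('wedge',px('top',419,195,.003).round(4),px('top',425.5,199.5,.003).round(4),px('top',416,201,.02).round(4))
print('tin',px('top',379.2,231.7,.06).round(4), px('top',368.5,233.5,.05).round(4),px('top',390,230,.05).round(4))
sc=lambda u,v:(205+u/5,135+(v-300)/5)
print('scene wedge pts',px('scene',*sc(40,517),0).round(4),px('scene',*sc(158,517),0).round(4),px('scene',*sc(150,420),.036).round(4),px('scene',*sc(118,420),.036).round(4))
```

```text
[0.663  0.1165 0.022 ]
[ 0.6986 -0.0394  0.022 ]
[ 0.4493 -0.0972  0.058 ]
[0.4144 0.0567 0.058 ]
wedge [ 0.5786 -0.3969  0.003 ] [ 0.5629 -0.4175  0.003 ] [ 0.556  -0.3814  0.02  ]
tin [ 0.455  -0.2496  0.06  ] [ 0.451  -0.2169  0.05  ] [ 0.4604 -0.2856  0.05  ]
scene wedge pts [ 0.5959 -0.3956  0.    ] [ 0.5628 -0.3381 -0.    ] [ 0.5296 -0.3632  0.036 ] [ 0.5386 -0.3788  0.036 ]
```

```bash
cat >> h.py <<'E'
from scipy.spatial.transform import Rotation as R
def pose():
    o=ctrl.get_obs(); T=np.eye(4); T[:3,:3]=R.from_euler('xyz',o['orientation'],degrees=True).as_matrix(); T[:3,3]=o['tool_pos']; return T
def rel(pos,Rt,T=None):
    T=pose() if T is None else T
    d=T[:3,:3].T@(np.array(pos)-T[:3,3])*1000; w=R.from_matrix(T[:3,:3].T@Rt).as_rotvec(degrees=True)
    print('pos',d.round(1).tolist(),'ang',w.round(2).tolist())
def down(yaw): return R.from_euler('xyz',[180,0,yaw],degrees=True).as_matrix()
E
python3 - <<'E'
from h import *
rel([.45,.25,.25],down(-30)); rel([.55,-.36,.18],down(-60))
E
```

```text
pos [373.9, 320.7, -23.7] ang [0.08, -0.02, 15.63]
pos [622.1, 886.7, 47.1] ang [0.07, -0.04, 45.63]
```

Emit:
apply_moves([
  {"fingers": 87, "delta_pos": [374, 321, -24], "angular": [0, 0, 16]},
  {"fingers": 87, "delta_pos": [374, 321, -24], "angular": [0, 0, 16]},
  {"fingers": 87, "delta_pos": [374, 321, -24], "angular": [0, 0, 16]},
  {"fingers": 87, "delta_pos": [374, 321, -24], "angular": [0, 0, 16]},
  {"fingers": 87, "delta_pos": [374, 321, -24], "angular": [0, 0, 16]},
  {"fingers": 87, "delta_pos": [374, 321, -24], "angular": [0, 0, 16]},
  {"fingers": 87, "delta_pos": [374, 321, -24], "angular": [0, 0, 16]},
  {"fingers": 87, "delta_pos": [374, 321, -24], "angular": [0, 0, 16]},
  {"fingers": 87, "delta_pos": [374, 321, -24], "angular": [0, 0, 16]},
  {"fingers": 87, "delta_pos": [374, 321, -24], "angular": [0, 0, 16]},
])

```text
clock: 1.1
tool_pos: [0.4509, 0.2479, 0.2507]
orientation: [-180.0, 0.0, -30.4]
force: [0.6, 0.8, -0.5]
opening: 0.0873
gripper_force: 0.0
```

Run:
```python
from h import *
rel([.55,-.36,.18],down(-60))
```

```text
pos [393.0, 474.3, 70.6] ang [-0.0, 0.0, 29.62]
```

Emit:
apply_moves([
  {"fingers": 87, "delta_pos": [393, 474, 70], "angular": [0, 0, 29.6]},
  {"fingers": 87, "delta_pos": [393, 474, 70], "angular": [0, 0, 29.6]},
  {"fingers": 87, "delta_pos": [393, 474, 70], "angular": [0, 0, 29.6]},
  {"fingers": 87, "delta_pos": [393, 474, 70], "angular": [0, 0, 29.6]},
  {"fingers": 87, "delta_pos": [393, 474, 70], "angular": [0, 0, 29.6]},
  {"fingers": 87, "delta_pos": [393, 474, 70], "angular": [0, 0, 29.6]},
  {"fingers": 87, "delta_pos": [393, 474, 70], "angular": [0, 0, 29.6]},
  {"fingers": 87, "delta_pos": [393, 474, 70], "angular": [0, 0, 29.6]},
  {"fingers": 87, "delta_pos": [393, 474, 70], "angular": [0, 0, 29.6]},
  {"fingers": 87, "delta_pos": [393, 474, 70], "angular": [0, 0, 29.6]},
])

```text
clock: 2.1
tool_pos: [0.5302, -0.2423, 0.1936]
orientation: [180.0, 0.0, -60.0]
force: [1.9, 0.8, 0.8]
opening: 0.0871
gripper_force: 0.0
```

Emit:
apply_moves([
  {"fingers": 87, "delta_pos": [86, 104, 15], "angular": [0, 0, 0]},
  {"fingers": 87, "delta_pos": [86, 104, 15], "angular": [0, 0, 0]},
  {"fingers": 87, "delta_pos": [86, 104, 15], "angular": [0, 0, 0]},
  {"fingers": 87, "delta_pos": [86, 104, 15], "angular": [0, 0, 0]},
  {"fingers": 87, "delta_pos": [86, 104, 15], "angular": [0, 0, 0]},
])

```text
clock: 2.6
tool_pos: [0.4826, -0.3674, 0.1784]
orientation: [180.0, 0.1, -60.1]
force: [0.2, 1.2, 0.2]
opening: 0.0868
gripper_force: 0.0
```

Run:
```python
from h import *
T=pose();print(T.round(3)); np.save('T1',T); snap('wrist','w1.png')
```

```text
[[ 0.498 -0.867 -0.001  0.483]
 [-0.867 -0.498  0.001 -0.367]
 [-0.001  0.001 -1.     0.178]
 [ 0.     0.     0.     1.   ]]
```

View pics/w1.png

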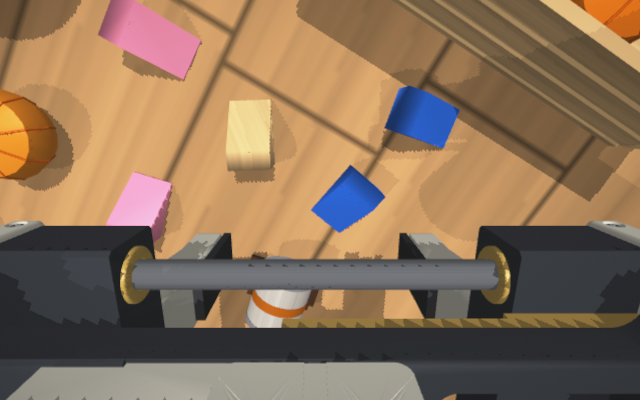

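The wedge is at (250,135): thin edge along the top from (229,100) to (271,99), and thick top edge around (227,165) to (271,164). The tin in its cradle is near (278,305).

Run:
```python
from h import *
T=np.load('T1.npy')
for u,v,z in[(229,100,.003),(271,99,.003),(226,165,.036),(273,164,.036)]: print(px('wrist',u,v,z,T).round(4))
import cv2
im=cv2.imread('pics/w1.png')[80:200,200:320]; cv2.imwrite('pics/c2.png',cv2.resize(im,(600,600),interpolation=cv2.INTER_CUBIC))
```

```text
[ 0.5955 -0.3963  0.003 ]
[ 0.5602 -0.4176  0.003 ]
[ 0.5649 -0.3459  0.036 ]
[ 0.5274 -0.3685  0.036 ]
```

View pics/c2.png

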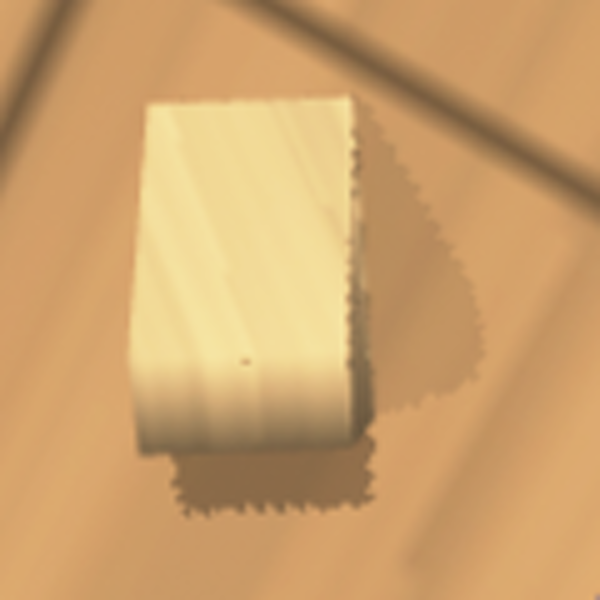

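Run:
```python
from h import *
T=np.load('T1.npy')
P=[px('wrist',200+u/5,80+v/5,z,T) for u,v,z in[(148,103,.003),(352,97,.003),(140,454,.036),(350,443,.036)]]
for p in P: print(p.round(4))
f=(P[0]+P[1])/2; b=(P[2]+P[3])/2; d=(f-b)[:2]; 
yaw=np.degrees(np.arctan2(d[1],d[0])); e=P[0]-P[1]; yaw2=np.degrees(np.arctan2(e[1],e[0]))-90; e=P[2]-P[3]; yaw3=np.degrees(np.arctan2(e[1],e[0]))-90
c=(f+b)/2; print(np.linalg.norm(d),yaw,yaw2,yaw3,c)
y=-60.5; u=np.array([np.cos(np.radians(y)),np.sin(np.radians(y))])
g=c[:2]-.013*u
print(g); rel([*g,.07],down(y)); rel([*g,.004],down(y))
```

```text
[ 0.5948 -0.3961  0.003 ]
[ 0.5606 -0.417   0.003 ]
[ 0.5609 -0.3419  0.036 ]
[ 0.5278 -0.3633  0.036 ]
0.06339379002230298 -58.27776770305239 -58.573928536443304 -57.16900598377449 [ 0.56100161 -0.37955381  0.0195    ]
[ 0.5546001  -0.36823919]
pos [37.2, -61.2, 108.7] ang [0.02, 0.04, 0.48]
pos [37.2, -61.2, 174.7] ang [0.02, 0.04, 0.48]
```

Emit:
apply_moves([
  {"fingers": 64, "delta_pos": [37, -61, 60], "angular": [0, 0, -1.7]},
  {"fingers": 64, "delta_pos": [37, -61, 60], "angular": [0, 0, -1.7]},
  {"fingers": 64, "delta_pos": [37, -61, 100], "angular": [0, 0, -1.7]},
  {"fingers": 64, "delta_pos": [37, -61, 130], "angular": [0, 0, -1.7]},
  {"fingers": 64, "delta_pos": [37, -61, 155], "angular": [0, 0, -1.7]},
  {"fingers": 64, "delta_pos": [37, -61, 168], "angular": [0, 0, -1.7]},
  {"fingers": 64, "delta_pos": [37, -61, 174], "angular": [0, 0, -1.7]},
  {"fingers": 64, "delta_pos": [37, -61, 174], "angular": [0, 0, -1.7]},
])

```text
clock: 3.45
tool_pos: [0.5552, -0.3677, 0.0052]
orientation: [180.0, -0.0, -58.2]
force: [-0.6, 1.0, 0.2]
opening: 0.0638
gripper_force: 0.0
```

Emit:
apply_moves([
  {"fingers": 30, "delta_pos": [0, 0, 0], "angular": [0, 0, 0]},
  {"fingers": 30, "delta_pos": [0, 0, 0], "angular": [0, 0, 0]},
  {"fingers": 30, "delta_pos": [0, 0, 0], "angular": [0, 0, 0]},
  {"fingers": 30, "delta_pos": [0, 0, 0], "angular": [0, 0, 0]},
  {"fingers": 30, "delta_pos": [0, 0, 0], "angular": [0, 0, 0]},
  {"fingers": 30, "delta_pos": [0, 0, 0], "angular": [0, 0, 0]},
])

```text
clock: 4.05
tool_pos: [0.5551, -0.3685, 0.006]
orientation: [-180.0, -0.1, -58.3]
force: [-0.5, 1.3, 5.8]
opening: 0.0401
gripper_force: 30.0
```

```bash
cat >> h.py <<'E'
yb=np.radians(13.1); th=np.radians(8); C=np.array([.5563,.0092,.04])
h=np.array([np.cos(yb),np.sin(yb),0]); ds=h*np.cos(th)-np.array([0,0,np.sin(th)]); n=h*np.sin(th)+np.array([0,0,np.cos(th)])
Rb=np.c_[-ds,np.cross(-n,-ds),-n]
E
python3 - <<'E'
from h import *
W=C+.04*ds; t=W+Rb@np.array([-.0125,0,-.006])
rel(t+.1*n,Rb); print(t, W)
E
```

```text
pos [-299.1, -263.0, -131.8] ang [-7.66, 5.44, 108.43]
[0.60774942 0.02117265 0.03863502] [0.59487989 0.01817782 0.03443308]
```

Emit:
apply_moves([
  {"fingers": 30, "delta_pos": [0, 0, -50], "angular": [0, 0, 0]},
  {"fingers": 30, "delta_pos": [0, 0, -100], "angular": [0, 0, 0]},
  {"fingers": 30, "delta_pos": [-150, -130, -160], "angular": [-7.7, 5.4, 108.4]},
  {"fingers": 30, "delta_pos": [-200, -170, -160], "angular": [-7.7, 5.4, 108.4]},
  {"fingers": 30, "delta_pos": [-299, -263, -160], "angular": [-7.7, 5.4, 108.4]},
  {"fingers": 30, "delta_pos": [-299, -263, -150], "angular": [-7.7, 5.4, 108.4]},
  {"fingers": 30, "delta_pos": [-299, -263, -140], "angular": [-7.7, 5.4, 108.4]},
  {"fingers": 30, "delta_pos": [-299, -263, -132], "angular": [-7.7, 5.4, 108.4]},
  {"fingers": 30, "delta_pos": [-299, -263, -132], "angular": [-7.7, 5.4, 108.4]},
  {"fingers": 30, "delta_pos": [-299, -263, -132], "angular": [-7.7, 5.4, 108.4]},
])

```text
clock: 5.05
tool_pos: [0.6165, -0.0003, 0.1374]
orientation: [177.9, -4.9, -122.7]
force: [1.1, -0.5, 0.2]
opening: 0.0403
gripper_force: 30.0
```

```bash
cat > go.py <<'E'
from h import *
W=C+.04*ds; t=W+Rb@np.array([-.0125,0,-.006])
rel(t+.06*n,Rb)
o=ctrl.get_obs(); print(o['joint_pos'].round(1),o['opening'])
E
python3 go.py
```

```text
pos [-22.6, 11.7, 38.0] ang [-2.99, 2.17, 43.96]
[ 19.   21.7 -10.7   1.6 -62.7 -52.6] 0.04033464147558372
```

Emit:
apply_moves([
  {"fingers": 30, "delta_pos": [-23, 12, 0], "angular": [-3, 2.2, 44]},
  {"fingers": 30, "delta_pos": [-23, 12, 0], "angular": [-3, 2.2, 44]},
  {"fingers": 30, "delta_pos": [-23, 12, 20], "angular": [-3, 2.2, 44]},
  {"fingers": 30, "delta_pos": [-23, 12, 38], "angular": [-3, 2.2, 44]},
  {"fingers": 30, "delta_pos": [-23, 12, 38], "angular": [-3, 2.2, 44]},
  {"fingers": 30, "delta_pos": [-23, 12, 38], "angular": [-3, 2.2, 44]},
  {"fingers": 30, "delta_pos": [-23, 12, 38], "angular": [-3, 2.2, 44]},
])

```text
clock: 5.75
tool_pos: [0.6162, 0.0216, 0.098]
orientation: [180.0, -8.0, -166.4]
force: [0.9, 0.2, -1.1]
opening: 0.0398
gripper_force: 30.0
```

```bash
sed -i 's/+.06\*n/+0*n/' go.py
python3 - <<'E'
from h import *
T=pose(); np.save('T2',T); snap('wrist','w2.png')
E
python3 go.py
```

```text
pos [0.0, 1.5, 60.2] ang [-0.03, 0.04, 0.52]
[ 19.6  25.8  -9.1  -1.  -63.  -95.4] 0.03959861886094692
```

View pics/w2.png

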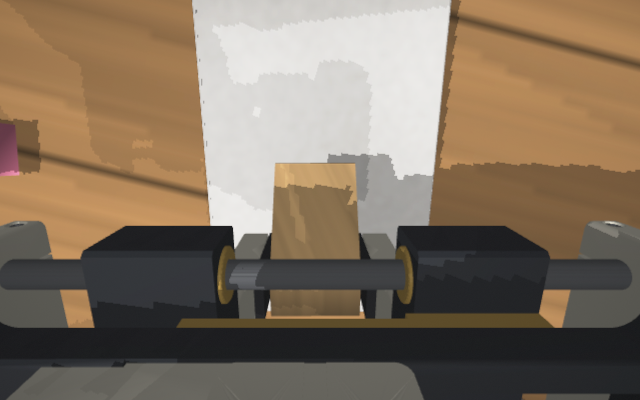

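The board's edges run (193,0)–(210,225) and (452,0)–(429,225). The wedge's thin edge points uphill at u = 274–357, centred within about 3 mm and 1°. Lowering.

Emit:
apply_moves([
  {"fingers": 30, "delta_pos": [0, 3, 20], "angular": [0, 0, 0.6]},
  {"fingers": 30, "delta_pos": [0, 3, 38], "angular": [0, 0, 0.6]},
  {"fingers": 30, "delta_pos": [0, 3, 50], "angular": [0, 0, 0.6]},
  {"fingers": 30, "delta_pos": [0, 3, 55], "angular": [0, 0, 0.6]},
  {"fingers": 30, "delta_pos": [0, 3, 57], "angular": [0, 0, 0.6]},
  {"fingers": 30, "delta_pos": [0, 3, 57], "angular": [0, 0, 0.6]},
])

```text
clock: 6.4
tool_pos: [0.6079, 0.0228, 0.0419]
orientation: [-179.9, -8.0, -167.2]
force: [0.4, 0.5, -0.6]
opening: 0.0399
gripper_force: 30.0
```

Emit:
apply_moves([
  {"fingers": 30, "delta_pos": [0, 0, 1.5], "angular": [0, 0, 0]},
  {"fingers": 30, "delta_pos": [0, 0, 1.5], "angular": [0, 0, 0]},
])

```text
clock: 6.6
tool_pos: [0.6076, 0.0228, 0.0405]
orientation: [-179.9, -8.0, -167.2]
force: [0.7, -0.6, -0.6]
opening: 0.0395
gripper_force: 30.0
```

Emit:
apply_moves([
  {"fingers": 30, "delta_pos": [0, 0, 1], "angular": [0, 0, 0]},
  {"fingers": 30, "delta_pos": [0, 0, 1.5], "angular": [0, 0, 0]},
])

```text
clock: 6.8
tool_pos: [0.6074, 0.0228, 0.0391]
orientation: [-179.9, -8.0, -167.2]
force: [-1.9, 0.7, 6.1]
opening: 0.0397
gripper_force: 30.0
```

Emit:
apply_moves([
  {"fingers": 30, "delta_pos": [0, 0, 0.8], "angular": [0, 0, 0]},
  {"fingers": 30, "delta_pos": [0, 0, 0.8], "angular": [0, 0, 0]},
])

```text
clock: 7.0
tool_pos: [0.6074, 0.0227, 0.0391]
orientation: [-179.9, -8.0, -167.2]
force: [-1.4, 0.8, 8.9]
opening: 0.0398
gripper_force: 30.0
```

Emit:
apply_moves([
  {"fingers": 60, "delta_pos": [0, 0, 0], "angular": [0, 0, 0]},
  {"fingers": 60, "delta_pos": [0, 0, 0], "angular": [0, 0, 0]},
  {"fingers": 60, "delta_pos": [0, 0, 0], "angular": [0, 0, 0]},
  {"fingers": 60, "delta_pos": [0, 0, -30], "angular": [0, 0, 0]},
  {"fingers": 60, "delta_pos": [0, 0, -80], "angular": [0, 0, 0]},
  {"fingers": 60, "delta_pos": [0, 0, -130], "angular": [0, 0, 0]},
  {"fingers": 87, "delta_pos": [0, 0, -150], "angular": [0, 0, 0]},
])

```text
clock: 7.7
tool_pos: [0.6299, 0.0276, 0.1916]
orientation: [-179.9, -7.6, -167.2]
force: [-0.1, 0.4, 0.4]
opening: 0.0635
gripper_force: 0.0
```

Run:
```python
from h import *
T=pose(); np.save('T3',T); snap('wrist','w3.png')
rel([.475,-.25,.17],down(-169))
```

```text
pos [208.8, -236.0, 51.2] ang [-0.22, -7.48, 1.86]
```

View pics/w3.png

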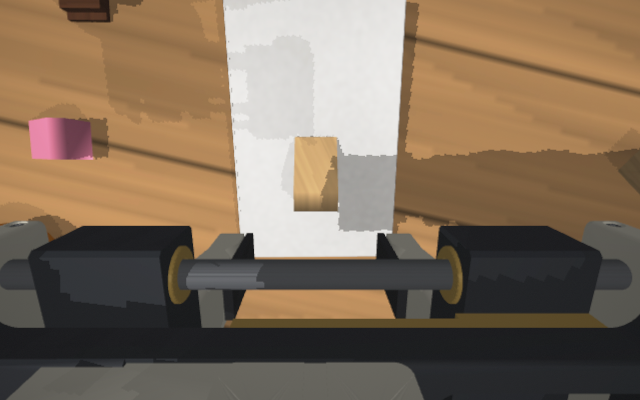

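The wedge sits on the board with its thin edge at (294–338,137), thick end at v≈211, centred at 316 against board mid ≈317, straight uphill. Now to the tin.

Run:
```python
from h import *
T=np.load('T3.npy')
W=C+.04*ds
e=W+(-ds)*.032+n*.003; k=W+ds*.032+n*.036
for u,v,z,q in[(294,137,e[2],e),(338,137,e[2],e),(294,211,k[2],k),(338,211,k[2],k)]: print((Rb.T@(px('wrist',u,v,z,T)-q)).round(4))
rel([.525,-.236,.17],down(-169))
```

```text
[ 0.001  -0.0182  0.0001]
[0.0007 0.0238 0.0001]
[ 0.0013 -0.0176  0.0002]
[0.0011 0.0224 0.0001]
pos [157.4, -233.5, 44.4] ang [-0.22, -7.48, 1.86]
```

Emit:
apply_moves([
  {"fingers": 87, "delta_pos": [157, -233, 44], "angular": [0, -7.5, 1.9]},
  {"fingers": 87, "delta_pos": [157, -233, 44], "angular": [0, -7.5, 1.9]},
  {"fingers": 87, "delta_pos": [157, -233, 44], "angular": [0, -7.5, 1.9]},
  {"fingers": 87, "delta_pos": [157, -233, 44], "angular": [0, -7.5, 1.9]},
  {"fingers": 87, "delta_pos": [157, -233, 44], "angular": [0, -7.5, 1.9]},
  {"fingers": 87, "delta_pos": [157, -233, 44], "angular": [0, -7.5, 1.9]},
  {"fingers": 87, "delta_pos": [157, -233, 44], "angular": [0, -7.5, 1.9]},
  {"fingers": 87, "delta_pos": [157, -233, 44], "angular": [0, -7.5, 1.9]},
])

```text
clock: 8.55
tool_pos: [0.5208, -0.2364, 0.1644]
orientation: [-179.8, -0.5, -169.2]
force: [1.0, 0.7, 0.1]
opening: 0.0867
gripper_force: 0.0
```

Run:
```python
from h import *
T=pose(); np.save('T4',T); print(T.round(3)[:3]); im=snap('wrist','w4.png')
cv2.imwrite('pics/c4.png',cv2.resize(np.ascontiguousarray(im[0:230,160:467,::-1]),(800,599),interpolation=cv2.INTER_CUBIC))
```

```text
[[-0.982 -0.187 -0.009  0.521]
 [-0.187  0.982 -0.005 -0.236]
 [ 0.009 -0.003 -1.     0.164]]
```

View pics/c4.png

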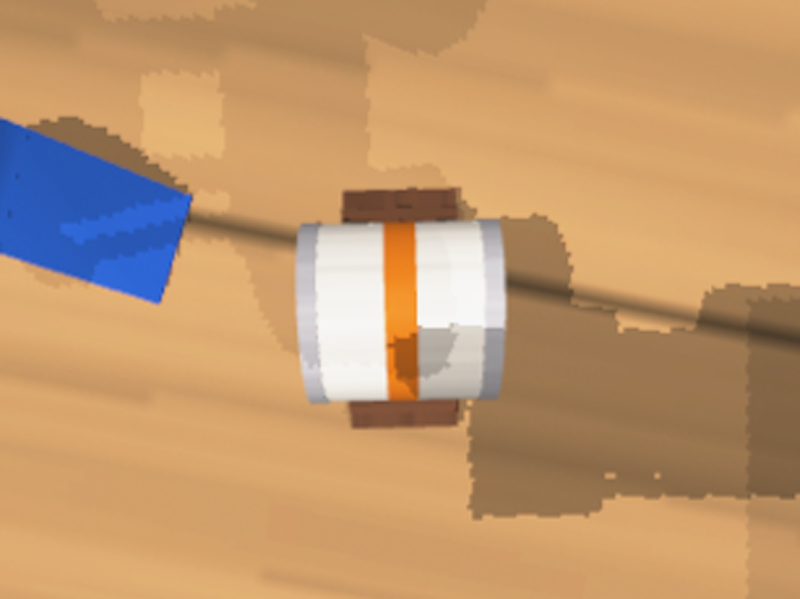

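Run:
```python
from h import *
T=np.load('T4.npy')
s=307/800
c=px('wrist',160+401*s,312*s,.035,T); a=px('wrist',160+297*s,314*s,.045,T); b=px('wrist',160+505*s,310*s,.045,T)
t=px('wrist',160+401*s,222*s,.035,T);bb=px('wrist',160+402*s,401*s,.035,T)
print(c,a,b,np.linalg.norm(a-b),np.linalg.norm(t-bb))
rel([c[0],c[1],.016],down(-169.2+1.3))
```

```text
[ 0.45636581 -0.24960986  0.035     ] [ 0.46304457 -0.28203523  0.045     ] [ 0.44950982 -0.21717507  0.045     ] 0.0662572996151474 0.05735417811955251
pos [65.1, -0.9, 149.1] ang [-0.18, -0.52, -1.22]
```

Emit:
apply_moves([
  {"fingers": 76, "delta_pos": [65, -1, 50], "angular": [0, -0.5, -1.2]},
  {"fingers": 76, "delta_pos": [65, -1, 60], "angular": [0, -0.5, -1.2]},
  {"fingers": 76, "delta_pos": [65, -1, 60], "angular": [0, -0.5, -1.2]},
  {"fingers": 76, "delta_pos": [65, -1, 80], "angular": [0, -0.5, -1.2]},
  {"fingers": 76, "delta_pos": [65, -1, 110], "angular": [0, -0.5, -1.2]},
  {"fingers": 76, "delta_pos": [65, -1, 130], "angular": [0, -0.5, -1.2]},
  {"fingers": 76, "delta_pos": [65, -1, 142], "angular": [0, -0.5, -1.2]},
  {"fingers": 76, "delta_pos": [65, -1, 148], "angular": [0, -0.5, -1.2]},
  {"fingers": 76, "delta_pos": [65, -1, 148], "angular": [0, -0.5, -1.2]},
])

```text
clock: 9.5
tool_pos: [0.4571, -0.2493, 0.0172]
orientation: [-179.8, -0.0, -167.8]
force: [-0.8, 0.6, -0.8]
opening: 0.0757
gripper_force: 0.0
```

Emit:
apply_moves([
  {"fingers": 50, "delta_pos": [0, 0, 0], "angular": [0, 0, 0]},
  {"fingers": 50, "delta_pos": [0, 0, 0], "angular": [0, 0, 0]},
  {"fingers": 50, "delta_pos": [0, 0, 0], "angular": [0, 0, 0]},
  {"fingers": 50, "delta_pos": [0, 0, 0], "angular": [0, 0, 0]},
  {"fingers": 50, "delta_pos": [0, 0, 0], "angular": [0, 0, 0]},
])

```text
clock: 10.0
tool_pos: [0.4574, -0.2498, 0.0183]
orientation: [-179.8, 0.1, -167.9]
force: [-0.2, 1.7, 6.5]
opening: 0.062
gripper_force: 30.0
```

```bash
cat > tin.py <<'E'
import sys
from h import *
# tin centre relative to TCP at grasp: z=.035
Wm=C+.04*ds+Rb@np.array([.001,.0025,0]); tc=Wm+Rb@np.array([.045,0,-.029])
Rt=down(-166.9)
o=float(sys.argv[1]); up=float(sys.argv[2]); zt=float(sys.argv[3])
t=tc+Rt@np.array([0,0,zt])-ds*o+n*up   # o: uphill offset, up: normal offset
print(tc,t); rel(t,Rt); print(ctrl.get_obs()['joint_pos'].round(1))
E
python3 tin.py .02 .08 .019
```

```text
[0.55387737 0.01120304 0.06955281] [0.54543153 0.00923763 0.13255772]
pos [-140.7, 234.3, -115.0] ang [-0.23, 0.08, -0.96]
[ -6.9  19.7 -33.2   0.3 -37.  -71.2]
```

Emit:
apply_moves([
  {"fingers": 50, "delta_pos": [0, 0, -20], "angular": [0, 0, 0]},
  {"fingers": 50, "delta_pos": [0, 0, -60], "angular": [0, 0, 0]},
  {"fingers": 50, "delta_pos": [0, 0, -105], "angular": [0, 0, 0]},
  {"fingers": 50, "delta_pos": [-25, 40, -115], "angular": [0, 0, -1]},
  {"fingers": 50, "delta_pos": [-50, 80, -117], "angular": [0, 0, -1]},
  {"fingers": 50, "delta_pos": [-72, 120, -117], "angular": [0, 0, -1]},
  {"fingers": 50, "delta_pos": [-96, 160, -117], "angular": [0, 0, -1]},
  {"fingers": 50, "delta_pos": [-120, 200, -117], "angular": [0, 0, -1]},
  {"fingers": 50, "delta_pos": [-135, 225, -117], "angular": [0, 0, -1]},
  {"fingers": 50, "delta_pos": [-141, 234, -117], "angular": [0, 0, -1]},
])

```text
clock: 11.0
tool_pos: [0.5458, 0.0116, 0.1334]
orientation: [-179.8, -0.0, -166.7]
force: [-0.2, 0.6, -1.1]
opening: 0.0621
gripper_force: 30.0
```

Emit:
apply_moves([
  {"fingers": 50, "delta_pos": [0, 0, 0], "angular": [0, 0, 0]},
  {"fingers": 50, "delta_pos": [0, 0, 0], "angular": [0, 0, 0]},
])

```text
clock: 11.2
tool_pos: [0.5446, 0.0085, 0.1333]
orientation: [-179.8, -0.1, -166.9]
force: [0.2, 0.1, -2.1]
opening: 0.0619
gripper_force: 30.0
```

```bash
python3 tin.py .01 .006 .0167;python3 tin.py .004 .001 .0167
python3 - <<'E'
from h import *
print(ctrl.get_obs()['opening'],ctrl.get_obs()['force'])
snap('wrist','w5.png')
E
```

```text
[0.55387737 0.01120304 0.06955281] [0.54504571 0.00914784 0.06018615]
pos [-0.6, 0.8, 73.1] ang [-0.19, -0.08, 0.02]
[ 21.6  13.  -23.2   0.2 -53.9 -98.7]
[0.55387737 0.01120304 0.06955281] [0.55015494 0.0103368  0.05439977]
pos [-5.9, 0.8, 78.9] ang [-0.19, -0.08, 0.02]
[ 21.6  13.  -23.2   0.2 -53.9 -98.7]
0.06189059192702396 [ 0.18474713  0.05961879 -2.08978587]
```

View pics/w5.png

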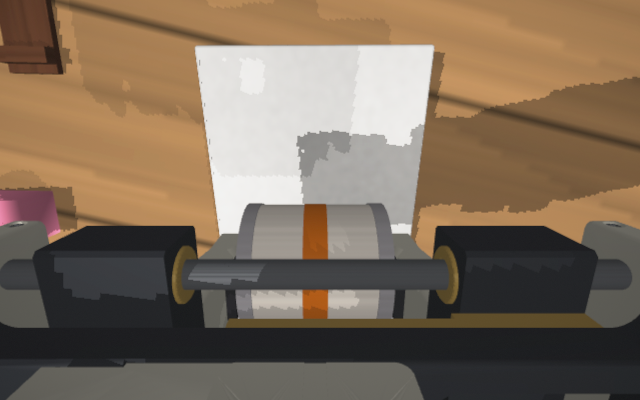

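The tin is held squarely with its axis across the board (band at u≈315, board edges at 195–434 at the high end). Lowering just uphill of the wedge.

Emit:
apply_moves([
  {"fingers": 50, "delta_pos": [-1, 1, 25], "angular": [0, 0, 0]},
  {"fingers": 50, "delta_pos": [-1, 1, 45], "angular": [0, 0, 0]},
  {"fingers": 50, "delta_pos": [-1, 1, 60], "angular": [0, 0, 0]},
  {"fingers": 50, "delta_pos": [-1, 1, 69], "angular": [0, 0, 0]},
  {"fingers": 50, "delta_pos": [-1, 1, 73], "angular": [0, 0, 0]},
  {"fingers": 50, "delta_pos": [-1, 1, 73], "angular": [0, 0, 0]},
])

```text
clock: 11.85
tool_pos: [0.5459, 0.0095, 0.0605]
orientation: [-179.8, -0.0, -166.9]
force: [0.6, 0.9, -1.4]
opening: 0.0618
gripper_force: 30.0
```

Emit:
apply_moves([
  {"fingers": 50, "delta_pos": [0, 0, 1.5], "angular": [0, 0, 0]},
  {"fingers": 50, "delta_pos": [0, 0, 3], "angular": [0, 0, 0]},
  {"fingers": 50, "delta_pos": [0, 0, 3], "angular": [0, 0, 0]},
])

```text
clock: 12.15
tool_pos: [0.5462, 0.0101, 0.0579]
orientation: [-179.8, 0.0, -166.9]
force: [-1.1, 0.6, -1.5]
opening: 0.0616
gripper_force: 30.0
```

Emit:
apply_moves([
  {"fingers": 50, "delta_pos": [0, 0, 1], "angular": [0, 0, 0]},
  {"fingers": 50, "delta_pos": [0, 0, 1], "angular": [0, 0, 0]},
])

```text
clock: 12.35
tool_pos: [0.5461, 0.0101, 0.0567]
orientation: [-179.8, -0.0, -166.9]
force: [-0.5, 0.2, -1.8]
opening: 0.0618
gripper_force: 30.0
```

Emit:
apply_moves([
  {"fingers": 50, "delta_pos": [0, 0, 1], "angular": [0, 0, 0]},
  {"fingers": 50, "delta_pos": [0, 0, 1.5], "angular": [0, 0, 0]},
  {"fingers": 50, "delta_pos": [0, 0, 1.5], "angular": [0, 0, 0]},
])

```text
clock: 12.65
tool_pos: [0.546, 0.01, 0.055]
orientation: [-179.8, -0.0, -166.9]
force: [-0.1, 1.0, -1.1]
opening: 0.0623
gripper_force: 30.0
```

Emit:
apply_moves([
  {"fingers": 50, "delta_pos": [0, 0, 0.7], "angular": [0, 0, 0]},
  {"fingers": 50, "delta_pos": [0, 0, 0.7], "angular": [0, 0, 0]},
])

```text
clock: 12.85
tool_pos: [0.5462, 0.0101, 0.0546]
orientation: [-179.8, 0.0, -166.9]
force: [-0.6, -1.2, 0.4]
opening: 0.062
gripper_force: 30.0
```

Emit:
apply_moves([
  {"fingers": 50, "delta_pos": [0, 0, 0.6], "angular": [0, 0, 0]},
  {"fingers": 50, "delta_pos": [0, 0, 0.6], "angular": [0, 0, 0]},
])

```text
clock: 13.05
tool_pos: [0.5465, 0.0101, 0.0545]
orientation: [-179.8, 0.0, -166.9]
force: [-1.9, 0.5, 5.2]
opening: 0.0618
gripper_force: 30.0
```

Emit:
apply_moves([
  {"fingers": 50, "delta_pos": [-2, 0, 0], "angular": [0, 0, 0]},
  {"fingers": 50, "delta_pos": [-4, 0, 0.2], "angular": [0, 0, 0]},
  {"fingers": 50, "delta_pos": [-5, 0, 0.3], "angular": [0, 0, 0]},
  {"fingers": 50, "delta_pos": [-5, 0, 0.3], "angular": [0, 0, 0]},
])

```text
clock: 13.45
tool_pos: [0.5515, 0.0112, 0.0538]
orientation: [-179.8, 0.0, -166.9]
force: [-1.9, -0.7, 5.0]
opening: 0.0619
gripper_force: 30.0
```

Emit:
apply_moves([
  {"fingers": 50, "delta_pos": [-1.2, 0, 0.2], "angular": [0, 0, 0]},
  {"fingers": 50, "delta_pos": [-1.2, 0, 0.2], "angular": [0, 0, 0]},
])

```text
clock: 13.65
tool_pos: [0.5526, 0.0115, 0.0536]
orientation: [-179.8, 0.0, -166.9]
force: [-1.2, -0.4, 5.4]
opening: 0.062
gripper_force: 30.0
```

Emit:
apply_moves([
  {"fingers": 50, "delta_pos": [-1, 0, 0.1], "angular": [0, 0, 0]},
  {"fingers": 50, "delta_pos": [-1, 0, 0.1], "angular": [0, 0, 0]},
])

```text
clock: 13.85
tool_pos: [0.5535, 0.0117, 0.0535]
orientation: [-179.8, 0.0, -166.9]
force: [-0.8, -0.9, 4.9]
opening: 0.0617
gripper_force: 30.0
```

Emit:
apply_moves([
  {"fingers": 50, "delta_pos": [-1, 0, 0.1], "angular": [0, 0, 0]},
  {"fingers": 50, "delta_pos": [-1, 0, 0.1], "angular": [0, 0, 0]},
])

```text
clock: 14.05
tool_pos: [0.5544, 0.0119, 0.0533]
orientation: [-179.8, 0.0, -166.9]
force: [-1.5, -0.7, 4.7]
opening: 0.0618
gripper_force: 30.0
```

Emit:
apply_moves([
  {"fingers": 50, "delta_pos": [-1, 0, 0.1], "angular": [0, 0, 0]},
  {"fingers": 50, "delta_pos": [-1, 0, 0.1], "angular": [0, 0, 0]},
])

```text
clock: 14.25
tool_pos: [0.5553, 0.0121, 0.0532]
orientation: [-179.8, -0.0, -166.9]
force: [-1.5, -0.9, 5.2]
opening: 0.0616
gripper_force: 30.0
```

Emit:
apply_moves([
  {"fingers": 50, "delta_pos": [-1, 0, 0.1], "angular": [0, 0, 0]},
  {"fingers": 50, "delta_pos": [-1, 0, 0.1], "angular": [0, 0, 0]},
])

```text
clock: 14.45
tool_pos: [0.5563, 0.0123, 0.0531]
orientation: [-179.8, -0.0, -166.9]
force: [-1.8, -0.8, 4.5]
opening: 0.0618
gripper_force: 30.0
```

Run:
```python
from h import *
im=snap('scene','s2.png')
cv2.imwrite('pics/c6.png',cv2.resize(np.ascontiguousarray(im[150:290,270:450,::-1]),(771,600),interpolation=cv2.INTER_CUBIC))
```

```text
(no output)
```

View pics/c6.png

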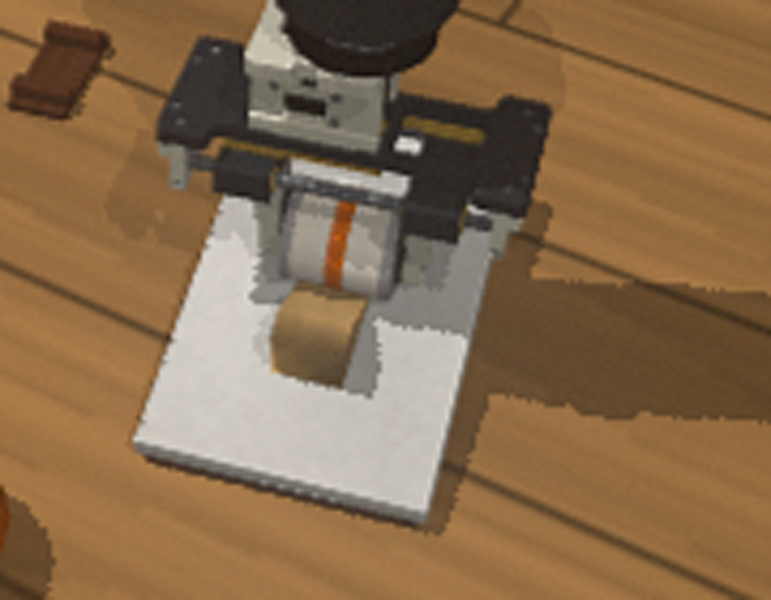

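The cradle is empty, and the tin is between the fingers right behind the wedge. The wedge's lower back edge runs from about (272,372) to (345,387) in the crop. I'll check whether the wedge has moved.

Run:
```python
from h import *
s=180/771
W=C+.04*ds+Rb@np.array([.001,.0025,0])
for u,v,l in[(272,372,(-.032,-.02,0)),(345,387,(-.032,.02,0)),(280,317,(-.032,-.02,-.036)),(350,340,(-.032,.02,-.036))]:
    z=(W+Rb@np.array(l))[2]; q=px('scene',270+u*s,150+v*s,z); print((Rb.T@(q-W)).round(4),l)
T=pose(); print((Rb.T@(T[:3,3]+T[:3,:3]@np.array([.001,0,-.0167])-W)).round(4), 'tin in wedge (z neg)')
```

```text
[-0.0358 -0.0197 -0.0005] (-0.032, -0.02, 0)
[-0.0343  0.0208 -0.0003] (-0.032, 0.02, 0)
[-0.0215 -0.0187 -0.0345] (-0.032, -0.02, -0.036)
[-0.0261  0.0208 -0.0352] (-0.032, 0.02, -0.036)
[ 0.0435  0.0006 -0.0294] tin in wedge (z neg)
```

Emit:
apply_moves([
  {"fingers": 50, "delta_pos": [0, 0, -0.4], "angular": [0, 0, 0]},
  {"fingers": 50, "delta_pos": [0, 0, -0.4], "angular": [0, 0, 0]},
  {"fingers": 62.5, "delta_pos": [0, 0, -0.4], "angular": [0, 0, 0]},
  {"fingers": 63, "delta_pos": [0, 0, -0.4], "angular": [0, 0, 0]},
  {"fingers": 64, "delta_pos": [0, 0, -0.4], "angular": [0, 0, 0]},
  {"fingers": 67, "delta_pos": [0, 0, -0.4], "angular": [0, 0, 0]},
  {"fingers": 72, "delta_pos": [0, 0, -0.4], "angular": [0, 0, 0]},
  {"fingers": 78, "delta_pos": [0, 0, -0.4], "angular": [0, 0, 0]},
  {"fingers": 80, "delta_pos": [0, 0, -0.4], "angular": [0, 0, 0]},
])

```text
clock: 15.4
tool_pos: [0.556, 0.0123, 0.0533]
orientation: [-179.8, -0.0, -166.9]
force: [0.5, 0.4, -0.1]
opening: 0.0787
gripper_force: 0.0
```

Emit:
apply_moves([
  {"fingers": 80, "delta_pos": [0, 0, -10], "angular": [0, 0, 0]},
  {"fingers": 80, "delta_pos": [0, 0, -30], "angular": [0, 0, 0]},
  {"fingers": 80, "delta_pos": [0, 0, -60], "angular": [0, 0, 0]},
  {"fingers": 80, "delta_pos": [0, 0, -100], "angular": [0, 0, 0]},
  {"fingers": 80, "delta_pos": [-40, 0, -130], "angular": [0, 0, 0]},
  {"fingers": 80, "delta_pos": [-70, 0, -140], "angular": [0, 0, 0]},
  {"fingers": 80, "delta_pos": [-70, 0, -140], "angular": [0, 0, 0]},
  {"fingers": 80, "delta_pos": [-70, 0, -140], "angular": [0, 0, 0]},
])

```text
clock: 16.2
tool_pos: [0.6241, 0.0288, 0.1935]
orientation: [-179.8, -0.0, -166.9]
force: [-1.2, -0.4, -1.7]
opening: 0.0799
gripper_force: 0.0
```

Run:
```python
from h import *
T=pose(); np.save('T7',T); snap('wrist','w7.png')
W=C+.04*ds+Rb@np.array([.001,.0025,0]); p=ctrl.camera_params('wrist'); M=np.linalg.inv(T@np.array(p['mount']))
for l in[(.045-.029,0,-.029),(.045+.029,0,-.029),(.045,-.031,-.04),(.045,.031,-.04)]:
    q=M@np.r_[W+Rb@np.array(l),1]; print(l,p['cx']+p['fx']*q[0]/-q[2],p['cy']-p['fy']*q[1]/-q[2])
```

```text
(0.015999999999999997, 0, -0.029) 313.5570091716453 144.46859108311685
(0.074, 0, -0.029) 313.3370923581469 72.941584170774
(0.045, -0.031, -0.04) 274.85460294607014 112.08342950823493
(0.045, 0.031, -0.04) 351.9149389074936 111.9803420156367
```

View pics/w7.png

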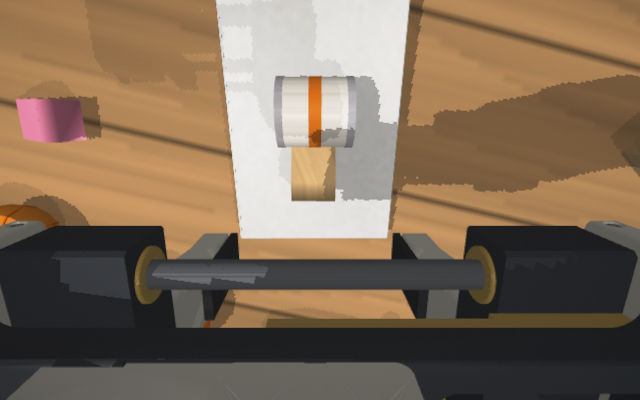

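The tin lies across the board at (275–356, 76–147), as predicted, and chocked against the wedge at (291–336, 147–201). Everything is at rest, so I'm handing in.

```bash
python3 -c "
from plant import ctrl
print(ctrl.close_job())"
```

```text
the job is handed in; nothing more can be done
None
```

The wedge is flat on the board with its thin edge uphill and the tin rests chocked against it at the board's middle; I handed the job in at about 16 s, and no verdict was returned.

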